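# Change the stamp block in the positioning corner

## Robot

A 7-joint arm with a two-finger parallel gripper is mounted at the origin on the work surface. World frame = base frame: x ahead of the robot, y to its left, z up, the work surface at z = 0. Lengths are in m, angles in rad, forces in N, time in s.
With the tool pointing down it reaches from about 0.4 to 0.85 m from the base axis. Payload 10.4 kg.
Tool frame: the origin (TCP) lies at the very end of the fingers, on their centre line; the grasp point (between the pads) lies grasp_offset behind it (grasp_offset is the distance from the TCP to the grasp point, in m); z points along the fingers, y is the line along which they close (so a half turn about z gives the same grasp; the last joint's range is limited). The gripper opens to 85 mm and grips with 20 to 120 N. Pads are 22 mm wide; open, the fingers measure 114 mm over their backs; the gripper's body (76 mm by 85 mm) begins 54 mm behind the grasp point. The pads swing forward as they close: fully open they stand 13 mm farther back than shut.
Start: joints at [1.305, 0.332, -0.065, 1.46, 0.022, 1.35, -0.088], TCP at [0.15, -0.607, 0.231] pointing down, gripper open.
Joint ranges: [-2.6, 2.6], [-0.5, 2.12], [-1.47, 1.34], [0.16, 2.42], [-1.27, 4.41], [0.06, 2.06], [-2.6, 2.6]. Speed limits (rad/s): [2.22, 2.22, 2.79, 2.79, 3.14, 3.14, 3.14].

## Interface

Orientations are given as a unit quaternion [x, y, z, w].
In Python, from cell import get_obs, grab_frame, hand_in, grasp_offset gives the robot as it stands.
- The arm moves only by the tool jog_arm, never from a script. Its argument "commands" is a list of rows, each a list of 3 entries, a list of its own where there are three numbers: the shift along the tool's x, y, z in mm, then the turn about the tool's z in rad, then the opening, from -1 (shut) to 1 (fully open), so that 0 is half open. A call has 1 to 12 rows; each row shifts and turns the commanded pose from where the row before left it, along the tool's axes as they then stand; what a row does not reach is not made up. A row lasts 1/8 s, in which the tool goes at most 62.5 mm and 10.7 degrees, less where a joint would pass 70% of its speed; a pose out of reach is approached as far as the arm can. A call is refused whole if a number of a shift passes 62.5 or a number of a turn 0.188, either way. A call with a gripper value outside its range is refused whole. The fingers move at their own pace and stop on an object; "newtons" is the grip in N (left out, the last holds). Time passes only in rows, so rows that do not move let the fingers close. It gives the time, the measured TCP pose, the force, the opening and the grip force at its end, in the units of the state.
- get_obs(): the state, without advancing time (a new reading comes with each control period).
- grab_frame(name): name is "side" or "top" or "wrist"; returns a dict with "img" (420x560x3 uint8, red, green, blue), "depth" (420x560 float32, m along the optical axis (not along the pixel's ray), 0 where there is no reading), "K" (3x3 intrinsics, pixels), "k1" (the pictures are not rectified: a ray, as slopes to the right and down, at radius r is drawn at 1 + k1 r^2 times it, then the intrinsics apply), "T" (4x4, takes a point from camera to world coordinates); the wrist camera has in their place "tool_from_camera" (4x4, takes a point from camera to tool coordinates, whose origin is the TCP and whose axes are the flange's). Camera axes: x right, y up, looking along -z (the intrinsics and any distortion apply to the point x, -y, -z); pixel columns grow to the right and rows downward; lengths in m; the calibration is good to about 2 mm. A picture is of the moment at which its call begins: read the wrist's pose just before it.
- hand_in(): hands the job in; it is judged then, once.
The state is a dict: "t": time; "joint_positions": joint angles; "qvel": joint speeds; "tau": joint torques, N m; "tcp_pos": TCP position; "orientation": TCP orientation; "ft_force": force on the tool from outside, world axes, zero at the start; "moment": the same for the moment, N m; "grip_width": finger opening in m; "gripper_force": force on a finger pad.
Only numpy, scipy, OpenCV 4.12 (cv2) and the standard library are available. Lean on these libraries where they do the work, as an engineer would, in place of code of your own. Each camera call takes 0.05 s, during which the arm holds its last target. There are 200 camera calls.

## Task

Swap the two handled wooden stamp blocks: lay the square one, now loose in the fence corner of the stamping board, flat in the middle of the cork mat, and put the long one, now on the mat, into that corner instead. The long block must lie flat on the board, pushed fully home: its long side square and flush against the far fence (the one away from the robot) and its end touching the side fence. Leave the jar, pencil cup, chalk holder and caddy where they stand.

Things in the scene. Friction and masses are not known exactly. Their poses are not given: they have to be found in the camera images.
- board: Plywood stamping board with a sheet of paper, fixed to the table: 210 mm along its x (away from the robot), 230 mm along its y (to the robot's left), base 12 mm thick. Two wooden fences 20 mm wide stand 18 mm above the base: the far fence along the whole +x edge, the side fence along the +y edge, together an L with its inner corner at far left; the other two edges are open. Origin: centre of the underside, at table height.
- corner (a point): Inner corner of the two fences, on the board's upper face (12 mm above the table), at x +85, y +95 mm in the board's frame; axes as the board's. The far fence's face is its plane x = 0, the side fence's face its plane y = 0; the free area of the board lies at x -190 to 0 and y -210 to 0 mm.
- mat: Square cork mat, 140 x 140 mm, 4 mm thick, fixed to the table. Origin: centre of its underside.
- long_block_center (a point): Long dark wooden stamp block, 120 mm along its x, 60 mm along its y, 24 mm thick, about 0.2 kg, with a wooden bar grip on top, centred, 56 mm long along x, 22 mm wide, 30 mm tall (from 24 to 54 mm above the underside). It starts on the mat. This point: centre of the block, 27 mm above its underside; z up.
- square_block_center (a point): Square dark wooden stamp block, 80 x 80 mm, 24 mm thick, about 0.2 kg, with the same bar grip on top, centred, 56 mm long along its x, 22 mm wide, 30 mm tall (from 24 to 54 mm above the underside). It starts loose in the fence corner, 2 to 18 mm off the fences. This point: centre of the block, 27 mm above its underside; z up.
- jar_center (a point): Open glass jar with a narrower neck, 72 mm across, 100 mm tall; not to be disturbed. This point: its centre, half-way up.
- pencil_cup_center (a point): Wooden pencil cup, 72 mm across, 95 mm tall, pencils up to 165 mm; not to be disturbed. This point: its centre, half-way up.
- chalk_holder_center (a point): Yellow chalk holder, 50 mm along x, 100 mm along y, 28 mm tall, chalks up to 56 mm; not to be disturbed. This point: its centre, half-way up the body.
- caddy_center (a point): Red crayon caddy, 190 mm along x, 110 mm along y, walls 65 mm tall, carry handle up to 150 mm; not to be disturbed. This point: its centre, half-way up the walls.
Not all that is in view belongs to the job. What is shaped like the part that bears square_block_center but purple or red is not meant. There is more than one size of the mat; the job needs the largest.

How it is judged:
By the outcome, as a careful person would: the job done as asked, in the order asked, and still so for the second after the job is handed in, with the robot touching nothing.
It also fails if it takes over 72 s, if anything falls off the work surface, if the arm or the gripper's body presses on something with over 40 N, if the wrist force passes 120 N, or if a joint passes its speed limit or range.

## Working session

There is one attempt and no reset: what is moved stays moved. The work goes in short steps, Python scripts to look and compute and a tool call to move; the robot and the scene stay as the last step left them, time stands still between calls to the robot, and variables do not carry over. Pictures are saved under pics/ and viewed, at most 10 in all, crops included, and the job is handed in when it is done.

Besides the shell and the picture viewer there is one more tool, called as name(argument=value, ...) on one line, values as JSON. jog_arm: Moves the arm, as the interface text tells. Its arguments: {"type":"object","properties":{"commands":{"type":"array"},"newtons":{"type":"number"}},"required":["commands"]}

```bash
mkdir -p pics; cat > h.py <<'E'
import numpy as np, cv2
from cell import get_obs, grab_frame, hand_in, grasp_offset
from scipy.spatial.transform import Rotation as R
def T_of(f,o=None):
    if 'T' in f: return np.array(f['T'])
    W=np.eye(4);W[:3,:3]=R.from_quat(o['orientation']).as_matrix();W[:3,3]=o['tcp_pos']
    return W@np.array(f['tool_from_camera'])
def rays(f,uv):
    K=np.array(f['K']);uv=np.atleast_2d(np.array(uv,float))
    d=cv2.undistortPoints(uv.reshape(-1,1,2),K,np.array([f['k1'],0,0,0.])).reshape(-1,2)
    return np.c_[d[:,0],-d[:,1],-np.ones(len(d))]
def onplane(f,T,uv,z):
    d=rays(f,uv)@T[:3,:3].T;c=T[:3,3]
    return c+d*((z-c[2])/d[:,2])[:,None]
def bydepth(f,T,uv):
    uv=np.atleast_2d(uv).astype(int);r=rays(f,uv);z=f['depth'][uv[:,1],uv[:,0]]
    return (r*z[:,None])@T[:3,:3].T+T[:3,3]
def save(f,n): cv2.imwrite('pics/'+n,f['img'][:,:,::-1])
E
python3 - <<'E'
from h import *
print(grasp_offset,get_obs())
import pickle
for n in('top','side'):
    f=grab_frame(n);save(f,n+'1.png');print(np.array(f['T']).round(3).tolist(),np.array(f['K']).round(1).tolist(),f['k1']);pickle.dump(f,open(n+'.pkl','wb'))
E
```

```text
0.0187 {'t': 0.0, 'joint_positions': array([ 1.30539171,  0.33289486, -0.06475031,  1.46092047,  0.02156699,
        1.34989223, -0.08854441]), 'qvel': array([-2.18201138e-03,  1.59796011e-03, -5.48180187e-05, -7.00951212e-04,
        8.82911691e-04, -1.80998906e-03,  1.88216104e-03]), 'tau': array([ 8.22747206e-04, -6.25454521e+01,  4.97253437e-02, -3.91611171e+01,
        1.63256162e-02,  9.71406873e-03,  1.54428363e-07]), 'tcp_pos': array([ 0.15021343, -0.60630257,  0.23051164]), 'orientation': array([ 9.92638541e-01,  1.21112439e-01, -9.39650798e-05, -7.04390045e-04]), 'ft_force': array([ 0.34608419,  0.18433532, -0.24836202]), 'moment': array([-0.04096115, -0.00404244, -0.0123098 ]), 'gripper_force': 0.0, 'grip_width': 0.08513699158537277}
[[0.006, 0.989, -0.148, 0.415], [-1.0, 0.005, -0.009, -0.022], [-0.008, 0.148, 0.989, 1.116], [0.0, 0.0, 0.0, 1.0]] [[416.6, 0.0, 275.1], [0.0, 416.6, 204.7], [0.0, 0.0, 1.0]] 0.021422644004442645
[[-0.726, 0.485, -0.487, -0.06], [-0.687, -0.524, 0.503, 0.615], [-0.011, 0.7, 0.714, 0.993], [0.0, 0.0, 0.0, 1.0]] [[414.4, 0.0, 280.3], [0.0, 414.4, 217.0], [0.0, 0.0, 1.0]] 0.04208456684811113
```

View pics/top1.png

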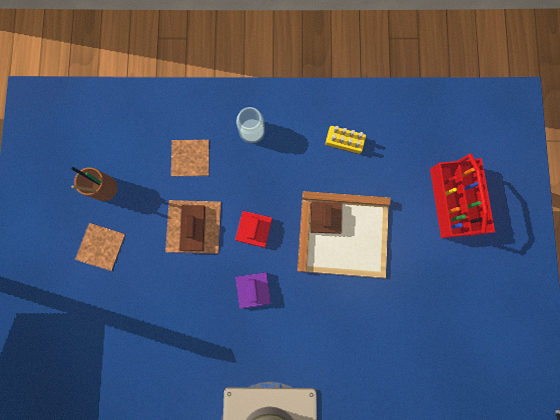

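View pics/side1.png

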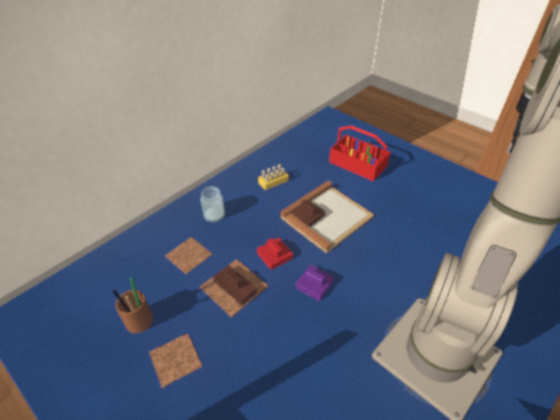

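```bash
cat > m1.py <<'E'
from h import *
import pickle
for n in('top','side'):
    f=pickle.load(open(n+'.pkl','rb'));T=T_of(f)
    h,w=f['depth'].shape;uu,vv=np.meshgrid(range(w),range(h))
    P=bydepth(f,T,np.c_[uu.ravel(),vv.ravel()]).reshape(h,w,3)
    hsv=cv2.cvtColor(f['img'],cv2.COLOR_RGB2HSV)
    if n=='top':print('hsv',hsv[228,193],hsv[218,312],hsv[250,212],hsv[235,360],hsv[198,350],P[228,193],P[217,325],P[235,360],P[250,170],P[100,450])
    def rect(name,m,z0,z1,box):
        x0,x1,y0,y1=box
        s=m&(P[...,2]>z0)&(P[...,2]<z1)&(P[...,0]>x0)&(P[...,0]<x1)&(P[...,1]>y0)&(P[...,1]<y1)&(f['depth']>0)
        if s.sum()<5: print(n,name,'none');return
        q=P[s];c,sz,a=cv2.minAreaRect((q[:,:2]*1000).astype(np.float32))
        print(n,name,s.sum(),'c',np.round(c,1),'sz',np.round(sz,1),'a',round(a,1),'z',np.percentile(q[:,2],[10,50,90]).round(4))
    al=np.ones((h,w),bool); wood=(hsv[...,0]<25)|(hsv[...,0]>170); 
    L=(.28,.55,.08,.32);S=(.28,.56,-.3,0)
    rect('long bar',al,.044,.08,L);rect('long body',al,.018,.044,L);rect('mat',wood,-.01,.05,(.29,.5,.1,.27))
    rect('sq bar',al,.052,.085,S);rect('sq top',al,.0325,.052,S);rect('board',wood,.004,.08,S)
    rect('jar',al,.02,.2,(.55,.75,-.05,.13));rect('chalk',al,.01,.2,(.52,.7,-.3,-.12));rect('caddy',al,.01,.2,(.3,.7,-.7,-.38));rect('cup',al,.02,.2,(.3,.6,.36,.6))
E
python3 m1.py
```

```text
hsv [ 4 97 63] [  9 138 116] [ 13 124 134] [ 25  29 232] [ 13 156 182] [0.51272167 0.19682626 0.05688592] [ 0.54161517 -0.13898985  0.06622095] [ 0.50091757 -0.23726999  0.00973282] [0.45873582 0.26707514 0.00271428] [ 0.87947129 -0.49709208  0.00182965]
top long bar 219 c [517.  206.9] sz [24.8 54.6] a 87.6 z [0.0535 0.0575 0.0597]
top long body 733 c [446.9 159.5] sz [158.8 205.8] a 89.9 z [0.0237 0.0275 0.0309]
top mat 870 c [476.5 204.4] sz [131.3  48.1] a 88.9 z [0.0021 0.0068 0.0298]
top sq bar 152 c [ 539.5 -146.2] sz [22.  41.4] a 88.4 z [0.0625 0.0656 0.0684]
top sq top 547 c [ 483.5 -129.7] sz [104.3 157.6] a 85.8 z [0.0333 0.0362 0.0391]
top board 4483 c [ 475.7 -150.6] sz [168.2 298.5] a 0.0 z [0.0108 0.0139 0.0359]
top jar 61 c [556.2  47.5] sz [55.5 11.3] a 89.9 z [0.022  0.0245 0.0266]
top chalk 2149 c [ 567.4 -210.1] sz [ 92.6 179.7] a 0.3 z [0.0119 0.0283 0.0405]
top caddy 2976 c [ 596.3 -495.6] sz [194.7 114.6] a 6.6 z [0.0194 0.054  0.1359]
top cup 135 c [595.4 452.4] sz [42.5  8.9] a 89.7 z [0.0308 0.0729 0.0967]
side long bar 157 c [516.2 210. ] sz [56.2 22.6] a 1.4 z [0.0481 0.0552 0.0582]
side long body 627 c [433.5 160.3] sz [232.  160.4] a 0.1 z [0.0211 0.0259 0.0298]
side mat 734 c [476.  204.4] sz [ 47.8 130.8] a 0.0 z [0.001  0.009  0.0282]
side sq bar 90 c [ 537.7 -143.4] sz [22.7 43.7] a 88.2 z [0.0559 0.0643 0.0682]
side sq top 264 c [ 503.2 -111.6] sz [ 94.6 173.4] a 45.5 z [0.0331 0.0366 0.0422]
side board 2648 c [ 480.9 -187.1] sz [232.3 166.5] a 86.9 z [0.01   0.0135 0.0352]
side jar 36 c [556.1  60. ] sz [34.7 13.8] a 81.6 z [0.0219 0.0241 0.0255]
side chalk 886 c [ 566.5 -210.4] sz [179.6  94.8] a 89.1 z [0.0117 0.0288 0.0608]
side caddy 1792 c [ 597.8 -492.8] sz [195.7 122.4] a 5.5 z [0.0228 0.0502 0.101 ]
side cup 331 c [594.5 458.1] sz [46.4 10.8] a 90.0 z [0.0296 0.0624 0.0937]
```

```bash
sed -i "s/L=(.28,.55,.08,.32);S=(.28,.56,-.3,0)/L=(.38,.65,.11,.31);S=(.36,.62,-.34,-.05);drk=wood\&(hsv[...,2]<105)/; s/(.29,.5,.1,.27)/(.38,.62,.1,.32)/; s/'long body',al/'long body',drk/; s/rect('sq top',al/rect('sq top',drk/; s/(.55,.75,-.05,.13)/(.55,.85,-.05,.18)/;s/(.52,.7,-.3,-.12)/(.65,.8,-.35,-.1)/;s/(.3,.6,.36,.6)/(.45,.75,.36,.65)/" m1.py; python3 m1.py
```

```text
hsv [ 4 97 63] [  9 138 116] [ 13 124 134] [ 25  29 232] [ 13 156 182] [0.51272167 0.19682626 0.05688592] [ 0.54161517 -0.13898985  0.06622095] [ 0.50091757 -0.23726999  0.00973282] [0.45873582 0.26707514 0.00271428] [ 0.87947129 -0.49709208  0.00182965]
top long bar 219 c [517.  206.9] sz [24.8 54.6] a 87.6 z [0.0535 0.0575 0.0597]
top long body 389 c [517. 206.] sz [ 60.8 117.9] a 89.6 z [0.0242 0.0278 0.0315]
top mat 2509 c [522.7 208.8] sz [142.2 140.3] a 88.7 z [0.002  0.0057 0.0294]
top sq bar 197 c [ 545.8 -146.3] sz [22. 54.] a 88.4 z [0.0628 0.0657 0.0685]
top sq top 299 c [ 546.  -145.1] sz [78.4 79.4] a 89.5 z [0.0339 0.0365 0.0394]
top board 6119 c [ 503.4 -192.8] sz [230.9 210.7] a 86.1 z [0.011  0.0146 0.0362]
top jar 699 c [687.1  98.7] sz [159.6 275.1] a 89.6 z [0.0247 0.0667 0.0994]
top chalk 737 c [ 760.6 -202. ] sz [99.6 50.7] a 75.2 z [0.0247 0.0292 0.0552]
top caddy 2976 c [ 596.3 -495.6] sz [194.7 114.6] a 6.6 z [0.0194 0.054  0.1359]
top cup 916 c [626. 453.] sz [70.3 69.5] a 35.8 z [0.0339 0.0764 0.116 ]
side long bar 157 c [516.2 210. ] sz [56.2 22.6] a 1.4 z [0.0481 0.0552 0.0582]
side long body 624 c [517.5 210. ] sz [ 60.7 122.1] a 88.9 z [0.0231 0.0264 0.0299]
side mat 1849 c [524.8 208.7] sz [145.  144.2] a 88.5 z [0.0004 0.0045 0.0278]
side sq bar 121 c [ 545.1 -143.8] sz [58.1 23.6] a 1.1 z [0.0559 0.0645 0.0682]
side sq top 292 c [ 545.1 -142.5] sz [80.2 77.2] a 87.0 z [0.034  0.0372 0.0432]
side board 3410 c [ 504.4 -190.8] sz [235.9 213.7] a 86.3 z [0.0102 0.0142 0.0357]
side jar 637 c [694.3  88.1] sz [138.  276.8] a 80.0 z [0.0264 0.0699 0.0969]
side chalk 407 c [ 760.5 -199.4] sz [105.1  55.2] a 71.1 z [0.0163 0.0296 0.0545]
side caddy 1792 c [ 597.8 -492.8] sz [195.7 122.4] a 5.5 z [0.0228 0.0502 0.101 ]
side cup 1107 c [626.  457.7] sz [72.6 71.3] a 9.5 z [0.0351 0.0756 0.1158]
```

jog_arm(commands=[[[0,0,0],0.13,1],[[0,0,0],0.13,1],[[32,-45,0],0,1],[[32,-45,0],0,1],[[32,-45,0],0,1],[[32,-45,0],0,1],[[32,-45,0],0,1],[[32,-45,0],0,1],[[32,-45,0],0,1],[[32,-45,0],0,1],[[32,-45,0],0,1],[[0,0,0],0,1]])

```text
t: 1.6
tcp_pos: [0.4473, -0.2025, 0.2312]
orientation: [1.0, -0.005, 0.0, -0.001]
ft_force: [-0.4, -0.1, -0.4]
grip_width: 0.0855
gripper_force: 0.0
```

```bash
python3 - <<'E'
from h import *
import pickle
o=get_obs();f=grab_frame('wrist');save(f,'w1.png');pickle.dump((o,f),open('w1.pkl','wb'))
print(o['tcp_pos'],R.from_quat(o['orientation']).as_matrix().round(3).tolist(),o['joint_positions'].round(2),np.array(f['tool_from_camera']).round(3).tolist())
E
```

```text
[ 0.44725556 -0.2024578   0.23121451] [[1.0, -0.01, 0.001], [-0.01, -1.0, 0.001], [0.0, -0.001, -1.0]] [ 0.76  0.06 -0.44  1.78  0.03  1.3  -1.27] [[0.0, 0.952, 0.305, 0.078], [1.0, -0.0, 0.0, 0.001], [0.0, 0.305, -0.952, -0.143], [0.0, 0.0, 0.0, 1.0]]
```

View pics/w1.png

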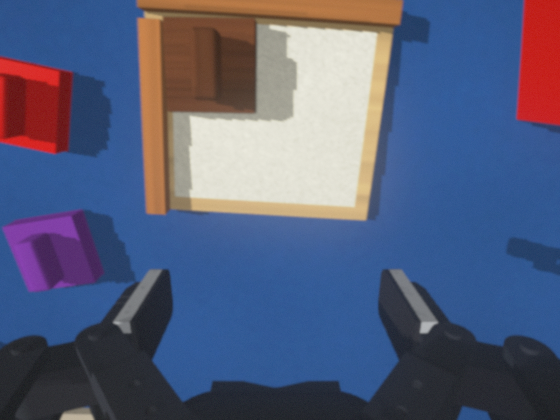

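```bash
cat > m2.py <<'E'
from h import *
import pickle,sys
def cloud(p):
    o,f=pickle.load(open(p,'rb'));T=T_of(f,o);h,w=f['depth'].shape
    uu,vv=np.meshgrid(range(w),range(h))
    P=bydepth(f,T,np.c_[uu.ravel(),vv.ravel()]).reshape(h,w,3);P[f['depth']==0]=np.nan
    return o,f,T,P,cv2.cvtColor(f['img'],cv2.COLOR_RGB2HSV)
def line(q,ax):  # edge points -> robust line along axis ax
    vx,vy,x,y=cv2.fitLine(q.astype(np.float32),cv2.DIST_HUBER,0,.01,.001).ravel();return np.array([vx,vy]),np.array([x,y])
def rect(name,m,P,lo,hi):
    q=P[m&np.all((P>lo)&(P<hi),axis=2)]
    c,sz,a=cv2.minAreaRect((q[:,:2]*1000).astype(np.float32));print(name,len(q),np.round(c,1),np.round(sz,1),round(a,1),np.percentile(q[:,2],[10,50,90]).round(4))
if __name__=='__main__':
    o,f,T,P,H=cloud('w1.pkl')
    for px in [(150,120),(300,8),(205,60),(300,150),(380,100)]: print(px,H[px[1],px[0]],P[px[1],px[0]].round(4))
    a=np.ones(H.shape[:2],bool)
    rect('bar',a,P,[.45,-.25,.056],[.62,-.08,.08]);rect('sq',(H[...,2]<130)&((H[...,0]<20)|(H[...,0]>170)),P,[.45,-.25,.032],[.62,-.08,.08])
    s=(H[...,0]<18)&(H[...,2]>130)&(H[...,1]>120)&(P[...,2]>.025)&(P[...,2]<.034)
    q=P[s][:,:2]
    # side fence top: inner edge = min y per x bin ; far fence: min x per y bin
    side=[];far=[]
    for b in np.arange(.43,.55,.006):
        t=q[(abs(q[:,0]-b)<.003)&(q[:,1]>-.125)];
        if len(t)>5: side.append([b,np.percentile(t[:,1],2)])
    for b in np.arange(-.27,-.13,.006):
        t=q[(abs(q[:,1]-b)<.003)&(q[:,0]>.57)]
        if len(t)>5: far.append([b,np.percentile(t[:,0],2)])
    for n,e in(('side y(x)',side),('far x(y)',far)):
        e=np.array(e);print(n,len(e),np.degrees(np.arctan(np.polyfit(e[:,0],e[:,1],1)[0])),e[[0,len(e)//2,-1]].round(4).tolist())
    wd=(P[...,2]>.006)&(P[...,2]<.034)&(H[...,0]<40)
    rect('board',wd,P,[.38,-.34,.006],[.64,-.07,.034])
E
python3 m2.py
```

```text
(150, 120) [ 13 150 190] [ 0.4994 -0.0856  0.0303]
(300, 8) [ 13 156 185] [ 0.5929 -0.2258  0.0301]
(205, 60) [ 11 135 106] [ 0.5487 -0.1476  0.0662]
(300, 150) [ 25  14 230] [ 0.4666 -0.2282  0.0124]
(380, 100) [ 19 102 212] [ 0.5148 -0.3056  0.0122]
bar 2026 [ 546.4 -144.8] [22.6 56.3] 88.4 [0.0638 0.0659 0.0671]
sq 8624 [ 546.5 -144.9] [80.7 80.4] 88.3 [0.0354 0.0367 0.0661]
side y(x) 21 -3.9513515942649438 [[0.43, -0.0917], [0.49, -0.0955], [0.55, -0.1003]]
far x(y) 24 3.989492741926371 [[-0.27, 0.5835], [-0.198, 0.5884], [-0.132, 0.5932]]
board 42606 [ 502.6 -192.6] [229.5 208.6] 86.1 [0.0117 0.0129 0.0302]
```

jog_arm(commands=[[[-1,-57,0],0,1],[[-1,-57,0],0,1],[[-1,-57,0],0,1],[[-1,-57,0],0,1],[[-1,-57,0],0,1],[[-1,-57,0],0,1],[[-1,-57,0],0,1],[[0,0,0],0,1]])

```text
t: 2.65
tcp_pos: [0.4443, 0.1954, 0.2313]
orientation: [1.0, -0.006, -0.0, -0.001]
ft_force: [0.6, -1.3, -0.5]
grip_width: 0.0857
gripper_force: 0.0
```

```bash
cat > m3.py <<'E'
from m2 import *
o=get_obs();f=grab_frame('wrist');save(f,'w2.png');pickle.dump((o,f),open('w2.pkl','wb'))
o,f,T,P,H=cloud('w2.pkl');print(o['tcp_pos'],o['joint_positions'].round(2))
w=(H[...,0]<25)|(H[...,0]>165)
a=np.ones(H.shape[:2],bool)
rect('bar',a,P,[.42,.1,.046],[.62,.32,.08]);rect('body',w&(H[...,2]<120),P,[.42,.1,.022],[.62,.32,.08]);rect('mat',w,P,[.42,.1,-.005],[.62,.32,.08]);rect('matflat',w&(H[...,2]>120),P,[.42,.1,-.005],[.62,.32,.015])
E
python3 m3.py
```

```text
[0.44432257 0.19540601 0.23125192] [ 0.34  0.09 -0.87  1.78  0.07  1.3  -2.14]
bar 1707 [518.1 207.9] [54.3 22. ] 0.0 [0.0563 0.058  0.0591]
body 1612 [512.8 189.2] [37.1 58.5] 74.0 [0.0274 0.0285 0.0566]
mat 20945 [522.6 207.9] [141.7 141. ] 88.6 [0.0035 0.0051 0.0296]
matflat 12265 [522.6 207.9] [141.7 141. ] 88.6 [0.0032 0.0043 0.0053]
```

View pics/w2.png

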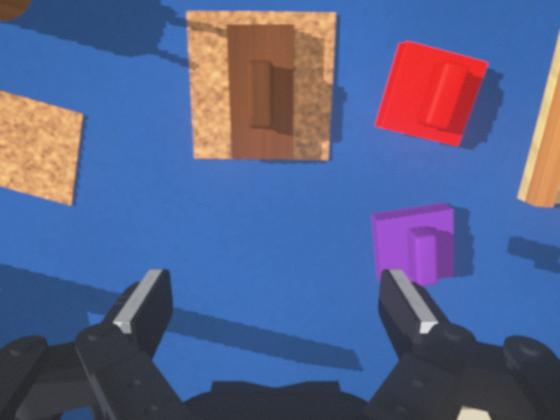

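jog_arm(commands=[[[36.5,-6.2,50],0,1],[[36.5,-6.2,50],0,1],[[0,0,50],0,1],[[0,0,32],0,1],[[0,0,17],0,1],[[0,0,0],0,1],[[0,0,0],0,-1],[[0,0,0],0,-1],[[0,0,0],0,-1],[[0,0,0],0,-1],[[0,0,0],0,-1],[[0,0,0],0,-1]], newtons=60)

```text
t: 4.2
tcp_pos: [0.5188, 0.204, 0.0331]
orientation: [1.0, -0.009, 0.001, -0.0]
ft_force: [-0.8, -0.5, 6.8]
grip_width: 0.0209
gripper_force: 61.0
```

jog_arm(commands=[[[0,0,-40],0,-1],[[0,0,-60],0,-1],[[-10.6,59.6,0],0,-1],[[-10.6,59.6,0],0,-1],[[-10.6,59.6,0],0,-1],[[-10.6,59.6,0],0,-1],[[-10.6,59.6,0],0,-1],[[-10.6,59.6,0],0,-1],[[-10.6,59.6,0],0,-1],[[0,0,0],-0.169,-1],[[0,0,0],-0.169,-1],[[0,0,0],-0.169,-1]])

```text
t: 5.7
tcp_pos: [0.4364, -0.2123, 0.1319]
orientation: [0.97, 0.245, -0.0, -0.0]
ft_force: [-0.4, -0.2, -3.7]
grip_width: 0.0208
gripper_force: 60.0
```

jog_arm(commands=[[[0,0,0],-0.169,-1],[[0,0,0],-0.169,-1],[[0,0,0],-0.169,-1],[[0,0,0],-0.169,-1],[[0,0,0],-0.169,-1],[[0,0,0],-0.169,-1],[[0,0,0],0,-1],[[0,0,0],0,-1]])

```text
t: 6.7
tcp_pos: [0.4367, -0.2123, 0.1322]
orientation: [0.732, 0.682, -0.0, -0.0]
ft_force: [-0.5, -0.1, -3.6]
grip_width: 0.0211
gripper_force: 60.0
```

```bash
python3 - <<'E'
from m2 import *
o=get_obs();f=grab_frame('top');pickle.dump((o,f),open('t2.pkl','wb'));print(o['joint_positions'].round(2))
f2=grab_frame('wrist');save(f2,'w3.png');pickle.dump((o,f2),open('w3.pkl','wb'))
Rm=R.from_quat(o['orientation']).as_matrix();print(o['tcp_pos'],np.degrees(np.arctan2(Rm[1,0],Rm[0,0])),Rm[:,2].round(4))
E
```

```text
[ 1.08  0.18 -0.77  1.91  0.14  1.1   0.18]
[ 0.43672101 -0.21233357  0.13216608] 85.94020649126065 [-3.e-04  1.e-04 -1.e+00]
```

View pics/w3.png

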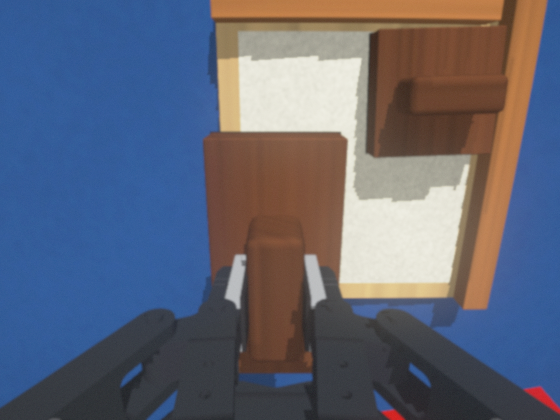

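```bash
python3 - <<'E'
from m2 import *
o,f,T,P,H=cloud('w3.pkl')
W=np.eye(4);W[:3,:3]=R.from_quat(o['orientation']).as_matrix();W[:3,3]=o['tcp_pos']
Q=((P-W[:3,3])@W[:3,:3])*1000
m=(abs(Q[...,1])<50)&(Q[...,0]>10)&(Q[...,0]<90)&(Q[...,2]<14)&(Q[...,2]>-4)&((H[...,0]<20)|(H[...,0]>165))
q=Q[m];print(len(q),np.percentile(q[:,2],[5,25,50,75,95]))
t=q[q[:,2]<6]
for lo in range(10,60,8):
    s=t[(t[:,0]>lo)&(t[:,0]<lo+8)]
    print(lo,s[:,1].min().round(1),s[:,1].max().round(1),np.median(s[:,2]).round(1))
for lo in range(-28,28,8):
    s=t[(t[:,1]>lo)&(t[:,1]<lo+8)];print('y',lo,np.percentile(s[:,0],99.5).round(1))
E
```

```text
13841 [3.84940951 4.49033508 4.92017878 5.36201339 6.04212868]
10 -29.1 29.9 4.9
18 -29.3 30.4 4.9
26 -29.3 30.2 4.8
34 -29.3 29.8 4.9
42 -29.2 29.9 4.9
50 -29.3 30.0 4.9
58 -28.3 29.0 5.3
y -28 58.6
y -20 58.5
y -12 58.5
y -4 58.5
y 4 58.5
y 12 58.5
y 20 58.5
```

jog_arm(commands=[[[0,0,50],0,-1],[[0,0,30],0,-1],[[0,0,10.5],0,-1],[[0,0,0],0,-1],[[0,0,0],0,1],[[0,0,0],0,1],[[0,0,0],0,1],[[0,0,-50],0,1],[[0,0,-60],0,1],[[0,0,0],0.17,1],[[0,0,0],0.17,1],[[0,0,0],0.17,1]])

```text
t: 8.3
tcp_pos: [0.437, -0.2124, 0.1522]
orientation: [0.88, 0.474, 0.0, 0.0]
ft_force: [-0.2, -0.4, -0.4]
grip_width: 0.0854
gripper_force: 0.0
```

jog_arm(commands=[[[0,0,0],0.17,1],[[0,0,0],0.17,1],[[0,0,0],0.17,1],[[0,0,0],0.17,1],[[0,0,0],0.17,1],[[0,0,0],0.17,1],[[0,0,0],0,1],[[0,0,0],0,1]])

```text
t: 9.3
tcp_pos: [0.4369, -0.2123, 0.1519]
orientation: [1.0, -0.011, 0.0, 0.0]
ft_force: [-0.5, 0.2, -0.3]
grip_width: 0.0852
gripper_force: 0.0
```

```bash
cat > st.py <<'E'
from m2 import *
o=get_obs();Rm=R.from_quat(o['orientation']).as_matrix();y=np.arctan2(Rm[1,0],Rm[0,0])
print(o['tcp_pos'].round(4),np.degrees(y).round(2),o['joint_positions'].round(2),o['ft_force'].round(1))
for a in sys.argv[1:]:
    tx,ty=map(float,a.split(','));d=np.array([tx,ty])-o['tcp_pos'][:2]*1000
    print(a,'tool x,y',(d@[np.cos(y),np.sin(y)]).round(1),(d@[np.sin(y),-np.cos(y)]).round(1))
E
python3 st.py 546.4,-144.9
python3 - <<'E'
from m2 import *
o=get_obs();f=grab_frame('wrist');pickle.dump((o,f),open('w4.pkl','wb'));save(f,'w4.png')
o,f,T,P,H=cloud('w4.pkl');a=np.ones(H.shape[:2],bool)
rect('sqbar',a,P,[.49,-.25,.056],[.62,-.08,.08]);rect('longbar',a,P,[.4,-.27,.056],[.48,-.15,.08])
E
```

```text
[ 0.4369 -0.2123  0.1519] -1.28 [ 0.97  0.14 -0.65  1.89  0.09  1.14 -1.31] [-0.5  0.2 -0.3]
546.4,-144.9 tool x,y 107.9 -69.9
sqbar 3353 [ 543.2 -145. ] [22.9 48.7] 88.3 [0.0631 0.0659 0.067 ]
longbar 2661 [ 437.9 -214.2] [56.  22.2] 86.2 [0.0628 0.0659 0.0669]
```

jog_arm(commands=[[[36,-23.3,0],0.005,1],[[36,-23.3,0],0,1],[[36,-23.3,20],0,1],[[0,0,45],0,1],[[0,0,30],0,1],[[0,0,16],0,1],[[0,0,0],0,1],[[0,0,0],0,-1],[[0,0,0],0,-1],[[0,0,0],0,-1],[[0,0,0],0,-1],[[0,0,0],0,-1]])

```text
t: 10.85
tcp_pos: [0.5475, -0.1458, 0.0415]
orientation: [1.0, -0.016, 0.001, 0.0]
ft_force: [-0.7, 0.3, 5.8]
grip_width: 0.0209
gripper_force: 60.9
```

jog_arm(commands=[[[0,0,0],0,-1],[[0,0,-40],0,-1],[[0,0,-60],0,-1],[[0,0,0],0,-1]])

```text
t: 11.35
tcp_pos: [0.5494, -0.1459, 0.1451]
orientation: [1.0, -0.016, 0.003, 0.001]
ft_force: [0.5, -0.2, -3.2]
grip_width: 0.0208
gripper_force: 59.9
```

```bash
python3 st.py 522.6,207.9
cat > hand.py <<'E'
from m2 import *
o=get_obs();f=grab_frame('wrist');pickle.dump((o,f),open('hd.pkl','wb'))
o,f,T,P,H=cloud('hd.pkl')
W=np.eye(4);W[:3,:3]=R.from_quat(o['orientation']).as_matrix();W[:3,3]=o['tcp_pos']
Q=((P-W[:3,3])@W[:3,:3])*1000
m=(abs(Q[...,1])<55)&(Q[...,0]>10)&(Q[...,0]<90)&(Q[...,2]<9)&(Q[...,2]>-1)&((H[...,0]<20)|(H[...,0]>165))
t=Q[m];print(len(t),np.percentile(t[:,2],[5,50,95]).round(1))
for lo in range(10,60,10):
    s=t[(t[:,0]>lo)&(t[:,0]<lo+10)]
    if len(s):print(lo,np.percentile(s[:,1],[.5,99.5]).round(1),np.median(s[:,2]).round(1))
for lo in range(-36,36,12):
    s=t[(t[:,1]>lo)&(t[:,1]<lo+12)];print('y',lo,np.percentile(s[:,0],99.5).round(1),np.median(s[:,2]).round(1))
E
python3 hand.py
```

```text
[ 0.5494 -0.1459  0.1451] -1.78 [ 0.76  0.35 -0.7   1.7   0.24  1.17 -1.6 ] [ 0.5 -0.2 -3.2]
522.6,207.9 tool x,y -37.8 -352.8
9995 [4.3 5.3 6.5]
10 [-38.6  40.1] 5.3
20 [-38.5  39.9] 5.3
30 [-38.3  39.8] 5.4
y -36 39.5 5.3
y -24 39.5 5.3
y -12 39.5 5.3
y 0 39.5 5.3
y 12 39.5 5.3
y 24 39.5 5.3
```

jog_arm(commands=[[[-5.4,-50.5,0],0,-1],[[-5.4,-50.5,0],0,-1],[[-5.4,-50.5,0],0,-1],[[-5.4,-50.5,0],0,-1],[[-5.4,-50.5,0],0,-1],[[-5.4,-50.5,0],0,-1],[[-5.4,-50.5,0],-0.006,-1],[[0,0,0],0,-1],[[0,0,50],0,-1],[[0,0,40],0,-1],[[0,0,12],0,-1],[[0,0,0],0,-1]])

```text
t: 12.9
tcp_pos: [0.5197, 0.2084, 0.0383]
orientation: [1.0, -0.013, -0.001, 0.0]
ft_force: [-0.1, 0.6, -2.9]
grip_width: 0.0209
gripper_force: 59.8
```

```bash
python3 st.py 522.6,207.9
```

```text
[0.5197 0.2084 0.0383] -1.46 [ 0.18  0.51 -0.79  1.8   0.42  1.01 -2.37] [-0.1  0.6 -2.9]
522.6,207.9 tool x,y 2.9 0.4
```

jog_arm(commands=[[[2.9,0,0],0,-1],[[0,0,4.5],0,-1],[[0,0,0],0,-1],[[0,0,0],0,1],[[0,0,0],0,1],[[0,0,0],0,1],[[0,0,-50],0,1],[[0,0,-60],0,1],[[-60,0,-10],0,1],[[-20,0,-50],0,1],[[0,0,0],0,1]])

```text
t: 14.28
tcp_pos: [0.4433, 0.212, 0.2076]
orientation: [1.0, -0.012, 0.003, 0.0]
ft_force: [0.1, 0.5, -0.6]
grip_width: 0.0855
gripper_force: 0.0
```

```bash
python3 m3.py; python3 st.py 436.7,-212.3; python3 - <<'E'
from m2 import *
o,f,T,P,H=cloud('w2.pkl')
rect('sqtop',np.ones(H.shape[:2],bool),P,[.42,.1,.02],[.62,.32,.08])
E
```

```text
[0.44327834 0.21195943 0.20762719] [ 0.35  0.14 -0.95  1.8   0.12  1.26 -2.22]
bar 1998 [522.6 207.3] [21.7 54.6] 88.2 [0.0564 0.0581 0.0591]
body 2583 [517.  191.5] [47.5 63.6] 86.6 [0.0275 0.0285 0.0567]
mat 23803 [523.5 208.6] [141.9 140.5] 88.6 [0.0035 0.005  0.0295]
matflat 14897 [523.5 208.6] [141.9 140.5] 88.6 [0.0033 0.0043 0.0053]
[0.4436 0.2111 0.2059] -1.43 [ 0.35  0.14 -0.94  1.8   0.12  1.26 -2.22] [ 0.8 -0.7 -0.1]
436.7,-212.3 tool x,y 3.7 423.4
sqtop 8866 [522.6 208.2] [79.9 80.5] 88.4 [0.0275 0.0286 0.0582]
```

View pics/w2.png

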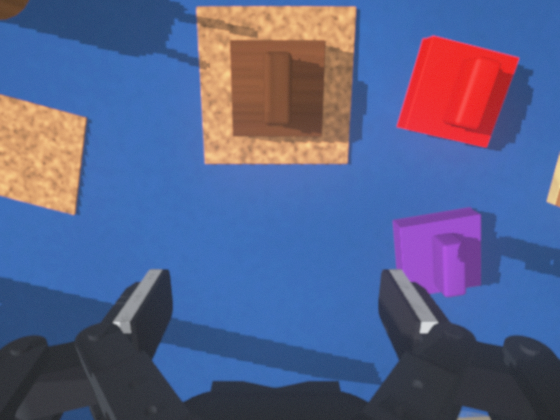

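jog_arm(commands=[[[0.5,60.5,0],0,1],[[0.5,60.5,0],0,1],[[0.5,60.5,0],0,1],[[0.5,60.5,0],0,1],[[0.5,60.5,0],0,1],[[0.5,60.5,0],0,1],[[0.5,60.5,0],0,1],[[0,0,0],-0.1695,1],[[0,0,0],-0.1695,1],[[0,0,0],-0.1695,1],[[0,0,0],-0.1695,1],[[0,0,0],-0.1695,1]])

```text
t: 15.82
tcp_pos: [0.4357, -0.2129, 0.2031]
orientation: [0.916, 0.402, -0.001, -0.001]
ft_force: [-0.6, -0.1, 0.6]
grip_width: 0.0853
gripper_force: 0.0
```

jog_arm(commands=[[[0,0,0],-0.1695,1],[[0,0,0],-0.1695,1],[[0,0,0],-0.1695,1],[[0,0,0],-0.1695,1],[[0,0,50],0,1],[[0,0,50],0,1],[[0,0,0],0,1],[[0,0,0],0,1]])

```text
t: 16.82
tcp_pos: [0.4367, -0.2129, 0.1055]
orientation: [0.732, 0.682, 0.0, 0.0]
ft_force: [-0.4, 0.3, 1.3]
grip_width: 0.0853
gripper_force: 0.0
```

```bash
python3 st.py 437.5,-213
```

```text
[ 0.4367 -0.2129  0.1055] 85.97 [ 0.9   0.19 -0.59  1.94  0.12  1.04  0.19] [-0.4  0.3  1.3]
437.5,-213 tool x,y -0.0 0.8
```

jog_arm(commands=[[[0,0.5,40],0,1],[[0,0,24],0,1],[[0,0,0],0,1],[[0,0,0],0,-1],[[0,0,0],0,-1],[[0,0,0],0,-1],[[0,0,0],0,-1],[[0,0,0],0,-1],[[0,0,0],0,-1],[[0,0,-30],0,-1],[[0,0,0],0,-1],[[0,0,0],0,-1]])

```text
t: 18.32
tcp_pos: [0.4359, -0.2127, 0.0696]
orientation: [0.732, 0.682, -0.0, -0.0]
ft_force: [0.1, -1.3, -3.8]
grip_width: 0.021
gripper_force: 59.9
```

```bash
python3 st.py 437.5,-213; python3 hand.py
```

```text
[ 0.4359 -0.2127  0.0696] 85.95 [ 0.89  0.24 -0.58  1.98  0.16  0.97  0.16] [ 0.1 -1.3 -3.8]
437.5,-213 tool x,y -0.2 1.7
13697 [3.8 4.8 5.8]
10 [-29.1  29.7] 4.8
20 [-29.   29.9] 4.8
30 [-28.9  29.6] 4.8
40 [-29.   29.5] 4.8
50 [-28.9  29.5] 4.8
y -36 59.3 4.8
y -24 59.2 4.8
y -12 59.3 4.8
y 0 59.3 4.8
y 12 59.2 4.8
y 24 59.2 4.8
```

jog_arm(commands=[[[17.6,37.7,0],0,-1],[[17.6,37.7,0],0,-1],[[17.6,37.7,0],0,-1],[[0,0,0],0,-1],[[0,0,22],0,-1],[[0,0,0],0,-1],[[0,0,0],0,-1]])

```text
t: 19.25
tcp_pos: [0.5526, -0.1683, 0.0484]
orientation: [0.732, 0.682, -0.0, -0.0]
ft_force: [0.3, 0.6, -1.6]
grip_width: 0.0211
gripper_force: 60.1
```

```bash
python3 st.py 560.9,-160.5
```

```text
[ 0.5526 -0.1683  0.0484] 85.94 [ 0.69  0.47 -0.58  1.75  0.29  1.01 -0.07] [ 0.3  0.6 -1.6]
560.9,-160.5 tool x,y 8.3 7.7
```

jog_arm(commands=[[[0,0,4],0,-1],[[0,0,3.5],0,-1],[[0,0,0],0,-1],[[0,0,0],0,-1],[[0,2,0],0,-1],[[0,2,0],0,-1],[[0,0,0],0,-1]])

```text
t: 20.12
tcp_pos: [0.5572, -0.1684, 0.0411]
orientation: [0.732, 0.682, -0.0, 0.0]
ft_force: [-3.0, -0.9, 5.2]
grip_width: 0.021
gripper_force: 61.3
```

jog_arm(commands=[[[0,2,0],0,-1],[[0,2,0],0,-1],[[0,1,0],0,-1],[[0,0,0],0,-1],[[0,0,0],0,-1]])

```text
t: 20.75
tcp_pos: [0.5602, -0.1686, 0.0411]
orientation: [0.732, 0.682, -0.002, -0.001]
ft_force: [-14.5, 1.5, 15.1]
grip_width: 0.0209
gripper_force: 62.8
```

jog_arm(commands=[[[2,0,0],0,-1],[[2,0,0],0,-1],[[2,0,0],0,-1],[[1,0,0],0,-1],[[1,0,0],0,-1],[[0,0,0],0,-1],[[0,0,0],0,-1]])

```text
t: 21.62
tcp_pos: [0.5604, -0.1652, 0.0412]
orientation: [0.733, 0.68, -0.003, 0.001]
ft_force: [-13.5, -11.5, 15.1]
grip_width: 0.0207
gripper_force: 62.5
```

jog_arm(commands=[[[1,0,0],0,-1],[[1,0,0],0,-1],[[0,0,0],0,-1]])

```text
t: 22.0
tcp_pos: [0.5605, -0.1633, 0.0412]
orientation: [0.733, 0.68, -0.003, 0.001]
ft_force: [-13.3, -12.0, 14.2]
grip_width: 0.0207
gripper_force: 62.5
```

jog_arm(commands=[[[1,0,0],0,-1],[[1,0,0],0,-1],[[1,0,0],0,-1],[[0,0,0],0,-1]])

```text
t: 22.5
tcp_pos: [0.5607, -0.1603, 0.0412]
orientation: [0.733, 0.68, -0.003, 0.001]
ft_force: [-14.3, -12.6, 13.1]
grip_width: 0.0207
gripper_force: 62.5
```

jog_arm(commands=[[[1,0,0],0,-1],[[1,0.5,0],0,-1],[[0,0,0],0,-1]])

```text
t: 22.88
tcp_pos: [0.5608, -0.1599, 0.0412]
orientation: [0.733, 0.68, -0.004, 0.001]
ft_force: [-17.2, -16.0, 15.6]
grip_width: 0.0211
gripper_force: 63.0
```

```bash
python3 st.py 560.9,-160.5
```

```text
[ 0.5608 -0.1599  0.0412] 85.7 [ 0.66  0.49 -0.57  1.74  0.31  1.01 -0.11] [-17.2 -16.   15.6]
560.9,-160.5 tool x,y -0.6 0.2
```

jog_arm(commands=[[[0,0,0],-0.005,-1],[[0,0,0],0,-1],[[0,0,0],0,1],[[0,0,0],0,1],[[0,0,0],0,1],[[0,0,-50],0,1],[[0,0,-60],0,1],[[-50,-20,0],0,1],[[-50,-20,0],0,1],[[0,0,0],0,1],[[0,0,0],0,1]])

```text
t: 24.25
tcp_pos: [0.5174, -0.2502, 0.1508]
orientation: [0.73, 0.684, 0.0, -0.0]
ft_force: [-0.1, 0.3, -0.1]
grip_width: 0.0853
gripper_force: 0.0
```

```bash
python3 - <<'E'
from m2 import *
o=get_obs();f=grab_frame('wrist');pickle.dump((o,f),open('w6.pkl','wb'));save(f,'w6.png')
o,f,T,P,H=cloud('w6.pkl');a=np.ones(H.shape[:2],bool)
rect('bar',a,P,[.49,-.25,.056],[.62,-.08,.08]);rect('body',(H[...,2]<130)&((H[...,0]<20)|(H[...,0]>170)),P,[.49,-.25,.0335],[.62,-.08,.04])
cv2.imwrite('pics/w6z.png',cv2.resize(f['img'][:,:,::-1],(800,600)))
E
```

```text
bar 3657 [ 560.5 -161.1] [56.  22.5] 85.9 [0.064 0.066 0.067]
body 9646 [ 560.3 -170. ] [100.7  60.7] 86.3 [0.0354 0.0363 0.0372]
```

View pics/w6z.png

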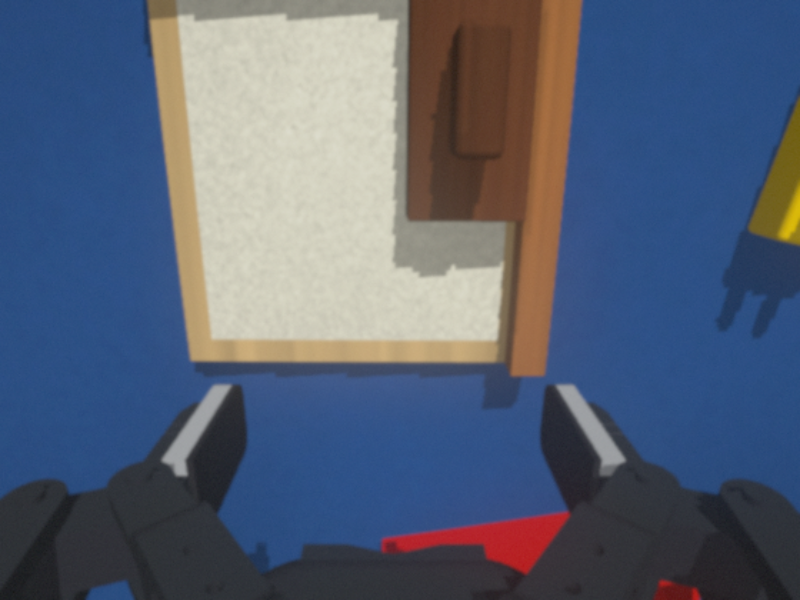

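jog_arm(commands=[[[-50,20,0],0,1],[[-20,10,0],0,1],[[0,0,0],0,1],[[0,0,0],0,1]])

```text
t: 24.8
tcp_pos: [0.5431, -0.3205, 0.1507]
orientation: [0.729, 0.685, 0.0, -0.0]
ft_force: [-0.2, 0.2, -0.6]
grip_width: 0.0854
gripper_force: 0.0
```

```bash
python3 - <<'E'
from m2 import *
o=get_obs();f=grab_frame('wrist');pickle.dump((o,f),open('w7.pkl','wb'))
o,f,T,P,H=cloud('w7.pkl');a=np.ones(H.shape[:2],bool)
rect('bar',a,P,[.49,-.25,.056],[.62,-.08,.08]);rect('body',(H[...,2]<130)&((H[...,0]<20)|(H[...,0]>170)),P,[.49,-.25,.0335],[.62,-.08,.04])
cv2.imwrite('pics/w7z.png',cv2.resize(f['img'][0:210,220:500,::-1],(800,600),interpolation=cv2.INTER_CUBIC))
E
```

```text
Traceback (most recent call last):
  File "m2.py", line 12, in rect
    c,sz,a=cv2.minAreaRect((q[:,:2]*1000).astype(np.float32));print(name,len(q),np.round(c,1),np.round(sz,1),round(a,1),np.percentile(q[:,2],[10,50,90]).round(4))
                                                                                                                        ~~~~~~~~~~~~~^^^^^^^^^^^^^^^^^^^
IndexError: index -1 is out of bounds for axis 0 with size 0
```

jog_arm(commands=[[[50,0,-30],0,1],[[50,0,-20],0,1],[[40,0,0],0,1],[[0,0,0],0,1],[[0,0,0],0,1]])

```text
t: 25.48
tcp_pos: [0.5513, -0.1829, 0.2009]
orientation: [0.73, 0.684, -0.0, 0.0]
ft_force: [-1.1, -0.3, 0.2]
grip_width: 0.0852
gripper_force: 0.0
```

```bash
python3 - <<'E'
from m2 import *
o=get_obs();f=grab_frame('wrist');pickle.dump((o,f),open('w7.pkl','wb'))
o,f,T,P,H=cloud('w7.pkl');a=np.ones(H.shape[:2],bool)
rect('bar',a,P,[.49,-.25,.056],[.62,-.08,.08]);rect('body',(H[...,2]<130)&((H[...,0]<20)|(H[...,0]>170)),P,[.49,-.25,.0335],[.62,-.08,.04])
c=f['img'][0:300,100:500,::-1]
cv2.imwrite('pics/w7z.png',cv2.resize(c,(800,600),interpolation=cv2.INTER_CUBIC))
E
```

```text
bar 1898 [ 561.3 -159.9] [55.  21.5] 86.1 [0.0643 0.0659 0.0669]
body 7494 [ 560.9 -161. ] [119.7  60.2] 86.1 [0.0353 0.0362 0.0372]
```

View pics/w7z.png

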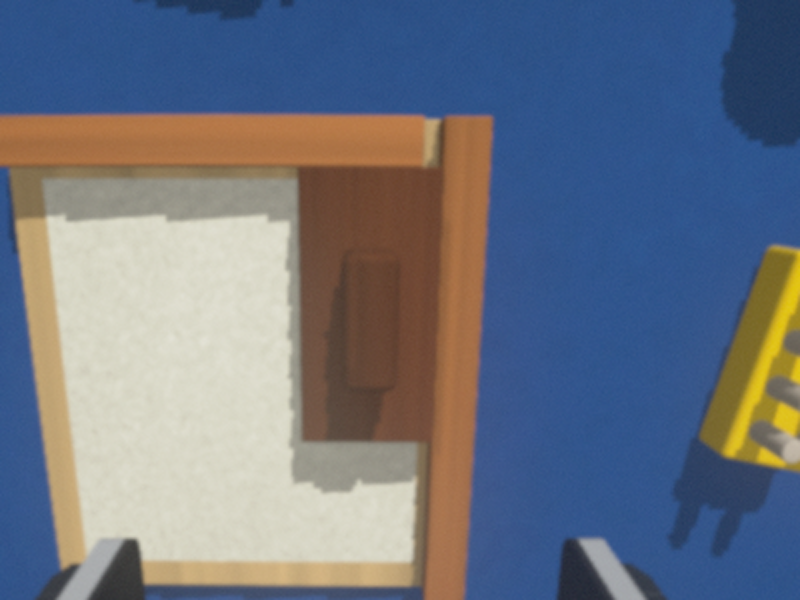

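```bash
python3 - <<'E'
from m2 import *
o,f,T,P,H=cloud('w7.pkl')
g=cv2.GaussianBlur(f['img'].astype(float).sum(2),(0,0),.7)
def edge(p,axis,half=7): # strongest gradient
    x,y=p
    l=g[y-half:y+half+1,x-3:x+4].mean(1) if axis=='r' else g[y-3:y+4,x-half:x+half+1].mean(0)
    d=np.gradient(l);i=abs(d[1:-1]).argmax()+1
    a,b,c=abs(d[i-1:i+2]);s=i+.5*(a-c)/(a-2*b+c)-half
    return (x,y+s) if axis=='r' else (x+s,y)
c=np.array([.595,-.1027]);th=np.radians(-3.95);B=np.array([[np.cos(th),np.sin(th)],[-np.sin(th),np.cos(th)]])
print('block end'); 
for x in(262,275,290,305):e=edge((x,83),'r');print(np.round(e,1),(B@(onplane(f,T,[e],.036)[0,:2]-c)*1000).round(1))
print('side fence edge')
for x in(150,180,210,235):e=edge((x,82),'r');print(np.round(e,1),(B@(onplane(f,T,[e],.030)[0,:2]-c)*1000).round(1))
print('block far side')
for y in(110,150,190,210):e=edge((round(320-(y-84)*.055),y),'c');print(np.round(e,1),(B@(onplane(f,T,[e],.036)[0,:2]-c)*1000).round(1))
print('far fence edge')
for y in(235,250,265):e=edge((314,y),'c',5);print(np.round(e,1),(B@(onplane(f,T,[e],.030)[0,:2]-c)*1000).round(1))
E
```

```text
block end
[262.   82.2] [-48.9  -0.3]
[275.   82.3] [-38.3  -0.3]
[290.   82.4] [-26.1  -0.4]
[305.   82.5] [-13.9  -0.4]
side fence edge
[150.   89.3] [-143.1   -5.8]
[180.   89.1] [-117.8   -5.8]
[210.   89.3] [-92.7  -5.9]
[235.   89.4] [-71.7  -6. ]
block far side
[320.9 110. ] [ -0.1 -22.1]
[319. 150.] [ -0.3 -55.5]
[317.3 190. ] [ -0.4 -91.2]
[316.9 210. ] [   0. -110.]
far fence edge
[315.4 235. ] [   0.4 -136.9]
[314.9 250. ] [   0.5 -152.4]
[314.2 265. ] [   0.4 -168.4]
```

```bash
python3 -c "
from cell import hand_in
print(hand_in())"
```

```text
the job is handed in; nothing more can be done
None
```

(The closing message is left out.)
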